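# Press the blue ink into the touch mixer

### The arm

A 6-joint arm with a two-finger parallel gripper is mounted at the origin on a cart in front of the work surface, level with it; the furniture and walls round the work are solid. World frame = base frame: x ahead of the robot, y to its left, z up, the work surface at z = 0. Lengths are in m, angles in degrees, forces in N, time in s.
With the tool pointing down it reaches from about 0.4 to 0.825 m from the base axis. Payload 7 kg.
Tool frame: the origin (TCP) lies midway between the tips of the shut fingers; the grasp point (between the pads) lies r.pinch_z behind it (r.pinch_z is the distance from the TCP to the grasp point, in m); z points along the fingers, y is the line along which they close (so a half turn about z gives the same grasp; the last joint's range is limited). The gripper opens to 88 mm and grips with 3 to 60 N. Pads are 19 mm wide; open, the fingers measure 130 mm over their backs; the gripper's body (78 mm by 193 mm) begins 47 mm behind the grasp point.
Start: joints at [89.559, 20.546, 0.682, 0, -70.136, -16.507], TCP at [0.197, 0.646, 0.227] pointing down, gripper open.
Joint ranges: [-176.03, 176.03], [-82.01, 121.73], [-58.28, 71.71], [-173.87, 95.51], [-174.79, -0.11], [-173.66, 173.66]. Speed limits (degrees/s): [136.94, 136.94, 172.46, 180, 180, 180].

### API

Orientations are given as [roll, pitch, yaw] about the fixed x, y, z axes, in that order (R = Rz(yaw) Ry(pitch) Rx(roll)).
In Python, from plant import r, optics, job gives the robot as it stands.
- The arm moves only by the shell command python3 -m crank 'ROWS' [FORCE]. ROWS is JSON, a list of rows, each an object with "xyz": the shift along the tool's x, y, z in units of 30 mm (1.0 is 30 mm), a list of three; "delta_rot": the turn, a rotation vector about the tool's x, y, z in degrees, a list of three; "claw": the closure, from 0 (fully open) to 1 (shut). A call has 1 to 20 rows; each row is the pose to reach, as a shift and turn from the pose commanded when the call began, along the tool's axes at that moment; what a row does not reach only later rows make up. A row lasts 1/8 s, in which the tool goes at most 62.5 mm and 10.7 degrees, less where a joint would pass 70% of its speed; a pose out of reach is approached as far as the arm can. A call with a gripper value outside its range is refused whole. The fingers move at their own pace and stop on an object; FORCE is the grip in N (left out, the last holds). Time passes only in rows, so rows that repeat a pose let the fingers close. It gives the time, the measured TCP pose, the force, the opening and the grip force at its end, in the units of the state.
- r.get_state(): the state, without advancing time (a new reading comes with each control period).
- optics.capture(name): name is "scene" or "top" or "wrist"; returns a dict with "img" (480x640x3 uint8, blue, green, red), "fovy" (degrees; the focal length in pixels is half the picture's height over the tangent of half this angle, whatever the lens; pixels are square), "cx", "cy" (the principal point, pixels), "eye" and "rotation" of the camera in the world; the wrist camera has in their place "hand_eye" (4x4, takes a point from camera to tool coordinates, whose origin is the TCP and whose axes are the flange's). Camera axes: x right, y up, looking along -z (the intrinsics and any distortion apply to the point x, -y, -z); pixel columns grow to the right and rows downward; lengths in m; the calibration is good to about 2 mm. A picture is of the moment at which its call begins: read the wrist's pose just before it. There is no depth.
- job.close_job(): hands the job in; it is judged then, once.
The state is a dict: "time_s": time; "joints": joint angles; "qd": joint speeds; "joint_torque": joint torques, N m; "tcp_pos": TCP position; "eef_rot": TCP orientation; "contact_force": force on the tool from outside, world axes, zero at the start; "moment": the same for the moment, N m; "gripper_width": finger opening in m; "gripper_force": force on a finger pad.
Only numpy, scipy, OpenCV 4.12 (cv2) and the standard library are available. Lean on these libraries where they do the work, as an engineer would, in place of code of your own. Each camera call takes 0.05 s, during which the arm holds its last target. There are 200 camera calls.

### The job

Mix the blue ink on the touch mixer: pick up the blue ink bottle, set its foot upright into the sprung ring cradle on top of the mixer and press it straight down until the cradle is fully down, without ramming it. Keep it pressed down for about three seconds, and finish while still holding it pressed down (do not let go). Leave the other things on the table where they stand.

Things in the scene. Friction and masses are not known exactly. Their poses are not given: they have to be found in the camera images.
- blue_ink_mid (a point): Centre (half-way up, 40 mm above the underside) of the ink bottle with the BLUE body, white label and black dropper cap; 25 mm diameter body from the foot to 56 mm up, then an 18 mm diameter cap narrowing up to 80 mm, the total height; 60 g, loose, stands upright on the table at the start; z axis points up the bottle. Its body from 25 mm above the foot upward stays clear of the cradle and can be gripped.
- blue_ink_foot (a point): Centre of the underside of the blue ink bottle; z axis up the bottle.
- plum_ink_mid (a point): Centre (40 mm above the underside) of the plum (dark wine red) ink bottle, same shape and size; leave it standing where it is.
- black_ink_mid (a point): Centre (40 mm above the underside) of the black ink bottle, same shape and size; leave it standing where it is.
- mixer: Touch mixer fixed to the table: grey housing 130 x 104 mm, 52 mm high, front panel (knob, red switch) toward its -x; origin under its centre on the table, z up. The round cradle with an orange band stands on the centre of its top.
- cradle_floor (a point): Centre of the cradle's inner floor, where the bottle's foot sits; 85 mm above the table when the cradle is up, moves down with it. The cradle is a black rubber ring with an orange band, 50 mm outer diameter; rim 18 mm above this floor; mouth flares from 29.6 mm inner diameter (up to 10 mm above the floor) to about 43 mm at the rim, which guides the bottle in. z axis up.
- cradle (a joint): How far the sprung cradle is pressed down, m: 0 = up, 0.014 = fully down against its stop. The spring pushes back with about 3 N at first and 9 N fully down, and raises the cradle again when the bottle is let go.
- green_beaker: Green translucent beaker, 72 mm wide, 81 mm high, loose, behind the work; origin under its centre; leave it alone.
- red_bottle: Red and black squeeze bottle of paint, 65 mm diameter, 159 mm high, loose, behind the work; origin under its centre; leave it alone.

How it is judged (in metres and radians):
On the way, in this order (a step that is already met when the one before it is completed fails the run):
1. the blue ink bottle is lifted clear of the table (height (world z) of blue_ink_foot above 0.03 m), for 0.2 s.
2. the blue ink bottle, upright in the cradle, keeps it pressed down for 2.5 s without a break (value of joint cradle above 0.011 m and horizontal distance between blue_ink_foot and cradle_floor below 0.006 m and z of blue_ink_foot in the frame of cradle_floor below 0.005 m and angle between blue_ink_foot's own z axis and vertical below 0.17 rad), for 2.5 s.
At the end, for the whole second after the job is handed in: The robot's fingers still hold the blue ink bottle, whose foot sits on the cradle's floor (within 5 mm in height and 6 mm sideways, bottle within 0.17 rad of upright) and presses the cradle at least 11 of its 14 mm down with more than 3 N; the robot itself does not touch the cradle (all of step 2 and contact force between blue_ink and cradle above 3 N and contact force between the fingers and blue_ink above 1 N and contact force between each of the arm, the fingers and cradle below 1 N); the arm keeps its last pose, push and grip.
It fails at once if the bottle is rammed into the cradle or the mixer (more than 45 N) (contact force between blue_ink and mixer above 45 N).
It fails at once if another ink bottle is moved by more than 25 mm or knocked over (distance of any of plum_ink_mid, black_ink_mid from where it was at the start of the episode above 0.025 m).
It fails at once if the green beaker or the red paint bottle is moved by more than 25 mm or knocked over (distance of any of green_beaker, red_bottle from where it was at the start of the episode above 0.025 m or angle between any of green_beaker, red_bottle's own z axis and vertical above 0.5 rad).
It also fails if it takes over 45 s, if anything falls off the work surface, if the arm or the gripper's body presses on something with over 40 N, if the wrist force passes 120 N, or if a joint passes its speed limit or range.

## Working session

There is one attempt and no reset: what is moved stays moved. The work goes in short steps, Python scripts to look and compute and a shell command to move; the robot and the scene stay as the last step left them, time stands still between calls to the robot, and variables do not carry over. Pictures are saved under pics/ and viewed, at most 10 in all, crops included, and the job is handed in when it is done.

```bash
mkdir -p pics; ls
python3 - <<'E'
from plant import r,optics
import cv2,numpy as np
s=r.get_state();print(s,r.pinch_z)
for n in("scene","top"):
    c=optics.capture(n);cv2.imwrite(f"pics/{n}0.png",c["img"])
    print(n,{k:v for k,v in c.items() if k!="img"})
    np.save(f"pics/{n}0.npy",c,allow_pickle=True)
E
```

```text
pics
{'time_s': 0.0, 'joints': array([ 8.95594757e+01,  2.05908579e+01,  6.35333407e-01, -2.05364632e-02,
       -7.01368820e+01, -1.65097639e+01]), 'qd': array([-0.11424732,  0.01683987,  0.00639477,  0.0206987 ,  0.03492814,
       -0.0001651 ]), 'joint_torque': array([-5.49513861e-04, -5.82722712e+01,  2.93054509e+01,  6.99699238e+00,
        6.88879634e-03, -1.81404466e-04]), 'tcp_pos': array([0.19663912, 0.64521658, 0.22563975]), 'eef_rot': array([ 1.79905917e+02, -7.75272113e-03, -1.69572752e+01]), 'contact_force': array([ 0.18098612, -0.07131673,  0.1772878 ]), 'moment': array([ 0.01232048, -0.08149968, -0.02115194]), 'gripper_force': 0.0, 'gripper_width': 0.08715086224569817} 0.0188
scene {'fovy': 46.790258531903014, 'cx': 321.06207435063396, 'cy': 229.21954772042372, 'eye': array([ 0.23038345, -0.5744041 ,  0.69387566]), 'rotation': array([ 49.81942894,   0.25738713, -31.4043944 ])}
top {'fovy': 46.41788080458667, 'cx': 317.27466439022766, 'cy': 234.29720879026524, 'eye': array([0.47158249, 0.05350987, 1.1486665 ]), 'rotation': array([  7.42271956,   0.2534798 , -88.83088258])}
```

View pics/scene0.png

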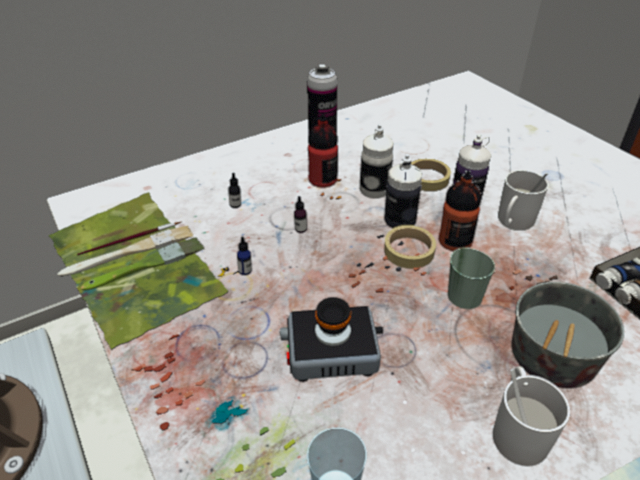

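View pics/top0.png

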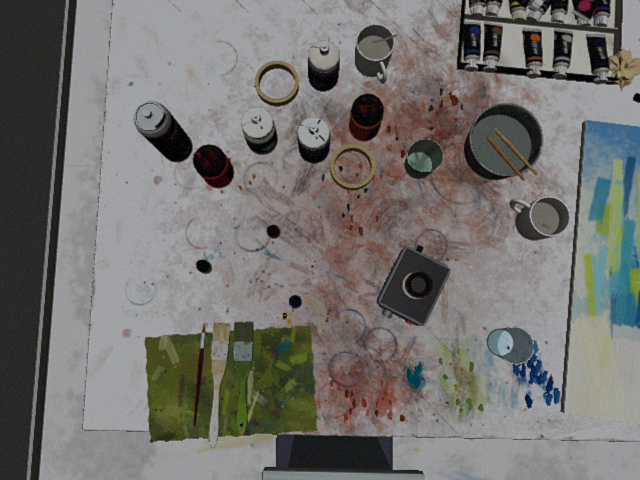

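The scene view shows the blue bottle at (244,257) with its cap tip near (242,239), the plum bottle at (300,215), the black one at (235,192), and the mixer cradle at (333,316). In the top view, blue is at (295,301), plum (274,231), black (204,267), the cradle (418,285) and the beaker (424,158).

```bash
cat > h.py <<'E'
import numpy as np,cv2
from scipy.spatial.transform import Rotation as R
def cam(c,s=None):
    "eye, rotation matrix (camera->world)"
    if "eye" in c: return np.array(c["eye"]),R.from_euler("xyz",c["rotation"],degrees=True).as_matrix()
    T=np.eye(4);T[:3,:3]=R.from_euler("xyz",s["eef_rot"],degrees=True).as_matrix();T[:3,3]=s["tcp_pos"]
    M=T@np.array(c["hand_eye"]);return M[:3,3],M[:3,:3]
def ray(c,u,v,s=None):
    e,M=cam(c,s);f=240/np.tan(np.radians(c["fovy"]/2))
    d=M@np.array([(u-c["cx"])/f,-(v-c["cy"])/f,-1]);return e,d/np.linalg.norm(d)
def plane(c,u,v,z,s=None):
    e,d=ray(c,u,v,s);return e+d*(z-e[2])/d[2]
def proj(c,p,s=None):
    e,M=cam(c,s);f=240/np.tan(np.radians(c["fovy"]/2));q=M.T@(np.array(p)-e)
    return np.array([c["cx"]-f*q[0]/q[2],c["cy"]+f*q[1]/q[2]])
def tri(a,b):
    A=np.zeros((3,3));y=np.zeros(3)
    for e,d in(a,b):
        P=np.eye(3)-np.outer(d,d);A+=P;y+=P@e
    p=np.linalg.solve(A,y);return p,[np.linalg.norm((np.eye(3)-np.outer(d,d))@(p-e)) for e,d in(a,b)]
def blob(mask,u,v,w):
    "largest blob in window -> centroid, bbox, area, window-full mask"
    m=np.zeros(mask.shape,np.uint8);m[v-w:v+w,u-w:u+w]=mask[v-w:v+w,u-w:u+w]
    n,l,st,ce=cv2.connectedComponentsWithStats(m);i=1+np.argmax(st[1:,4]);return ce[i],st[i],(l==i)
E
python3 - <<'E'
from h import *
S=np.load("pics/scene0.npy",allow_pickle=True).item();T=np.load("pics/top0.npy",allow_pickle=True).item()
dk=lambda c:(c["img"].max(2)<95).astype(np.uint8)
for n,s,t in(("blue",(244,257),(295,301)),("plum",(300,215),(274,231)),("black",(235,192),(204,267))):
    cs,bs,ms=blob(dk(S),*s,24);ct,bt,mt=blob(dk(T),*t,14)
    tip=(cs[0],bs[1]);vs=np.where(ms)[0]
    print(n,cs,bs,ct,bt,"tri mid",tri(ray(S,*cs),ray(T,*ct)),"foot on table",plane(S,bs[0]+bs[2]/2,bs[1]+bs[3]-2,0),"top@.05",plane(T,*ct,.05))
h=cv2.cvtColor(S["img"],cv2.COLOR_BGR2HSV);m=((h[...,0]>5)&(h[...,0]<22)&(h[...,1]>150)&(h[...,2]>90)).astype(np.uint8)
co,bo,_=blob(m,333,316,25);cr,br,_=blob((T["img"].max(2)<40).astype(np.uint8),418,285,16)
print("orange",co,bo,"ring",cr,br);
rim=(418,285)
for z in(.09,.1):print(z,plane(T,*cr,z),plane(T,*rim,z),plane(S,333,312,z))
print(tri(ray(S,333,314),ray(T,*rim)))
v=np.hstack([cv2.resize(S["img"][220:380,220:390],None,fx=2.3,fy=2.3,interpolation=2),cv2.resize(T["img"][220:340,270:460],(404,255*1),interpolation=2)[:368].copy() if 0 else cv2.resize(T["img"][220:380,280:450],None,fx=2.3,fy=2.3,interpolation=2)])
cv2.imwrite("pics/crop.png",v);print(v.shape)
E
```

```text
blue [243.76878613 256.97976879] [237 237  14  38 346] [294.86486486 301.51351351] [289 295  13  17 148] tri mid (array([0.48197381, 0.10299555, 0.03200311]), [np.float64(0.0002064965111824506), np.float64(0.00020649651118255917)]) foot on table [0.47678675 0.0976241  0.        ] top@.05 [0.48161639 0.10227011 0.05      ]
plum [299.34883721 214.72868217] [294 197  13  36 258] [273.23602484 231.28571429] [266 225  15  14 161] tri mid (array([0.62076775, 0.14983472, 0.03623156]), [np.float64(4.965806613014629e-05), np.float64(4.965806613036714e-05)]) foot on table [0.61930008 0.14484841 0.        ] top@.05 [0.61887623 0.14866232 0.05      ]
black [234.32806324 191.18181818] [229 173  12  35 253] [203.42045455 266.23863636] [196 260  16  14 176] tri mid (array([0.54825766, 0.28713531, 0.03380854]), [np.float64(0.00035744312238627726), np.float64(0.0003574431223863685)]) foot on table [0.54464969 0.2836218  0.        ] top@.05 [0.5468148  0.28386745 0.05      ]
orange [332.38167939 323.09923664] [315 311  36  18 131] ring [420.74031891 284.53302961] [406 270  28  31 439]
0.09 [ 0.5178317  -0.13581697  0.09      ] [ 0.51685033 -0.13065727  0.09      ] [ 0.51939578 -0.12864734  0.09      ]
0.1 [ 0.51739484 -0.13402862  0.1       ] [ 0.51642274 -0.12891766  0.1       ] [ 0.51460983 -0.13602894  0.1       ]
(array([ 0.5173278 , -0.13102592,  0.0891374 ]), [np.float64(0.0004886326565799134), np.float64(0.0004886326565800795)])
(368, 782, 3)
```

View pics/crop.png

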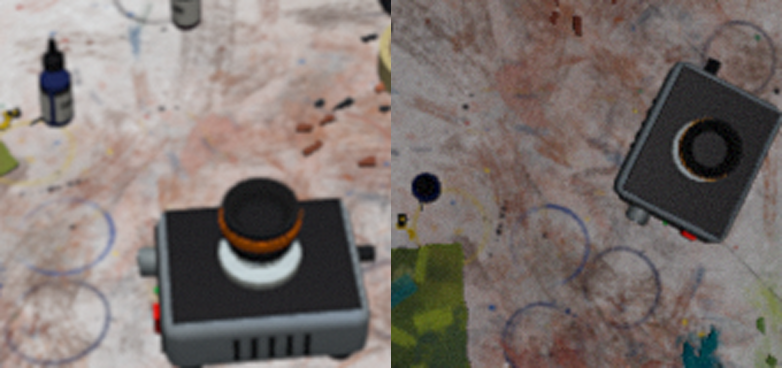

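The crops agree with the masks. In the scene view the rim centre is at about (333.5,312), and in the top view at about (419,285). The blue bottle is near (0.481,0.102). The two views disagree by a few mm on the cradle, so I'll refine it with the wrist camera.

```bash
cat >> h.py <<'E'
def rows(s,p,rpy=None):
    "tool-frame xyz (30 mm units) and delta_rot (deg) to reach TCP p, orientation rpy"
    M=R.from_euler("xyz",s["eef_rot"],degrees=True)
    d=M.inv().apply(np.array(p)-s["tcp_pos"])/.03
    w=(M.inv()*R.from_euler("xyz",rpy,degrees=True)).as_rotvec(degrees=True) if rpy is not None else np.zeros(3)
    print("xyz",d.round(3),"rot",w.round(2))
E
python3 - <<'E'
from h import *
from plant import r,optics
s=r.get_state();c=optics.capture("wrist");print({k:v for k,v in c.items() if k!="img"})
rows(s,(.47,.10,.26),(180,0,-17))
E
```

```text
{'fovy': 66.88870429077292, 'cx': 324.3540929488974, 'cy': 238.5882666220925, 'hand_eye': array([[-6.79161152e-04,  9.67549848e-01,  2.52679302e-01,
         6.80854756e-02],
       [ 9.99999719e-01,  5.76840254e-04,  4.79023252e-04,
         8.18112718e-04],
       [ 3.17723282e-04,  2.52679556e-01, -9.67549968e-01,
        -1.59229439e-01],
       [ 0.00000000e+00,  0.00000000e+00,  0.00000000e+00,
         1.00000000e+00]])}
xyz [14.016 14.73  -1.119] rot [ 0.09 -0.01  0.05]
```

```bash
python3 -m crank '[{"xyz":[14,14.7,-1],"delta_rot":[0,0,0],"claw":0},{"xyz":[14,14.7,-1],"delta_rot":[0,0,0],"claw":0},{"xyz":[14,14.7,-1],"delta_rot":[0,0,0],"claw":0},{"xyz":[14,14.7,-1],"delta_rot":[0,0,0],"claw":0},{"xyz":[14,14.7,-1],"delta_rot":[0,0,0],"claw":0},{"xyz":[14,14.7,-1],"delta_rot":[0,0,0],"claw":0},{"xyz":[14,14.7,-1],"delta_rot":[0,0,0],"claw":0},{"xyz":[14,14.7,-1],"delta_rot":[0,0,0],"claw":0},{"xyz":[14,14.7,-1],"delta_rot":[0,0,0],"claw":0},{"xyz":[14,14.7,-1],"delta_rot":[0,0,0],"claw":0},{"xyz":[14,14.7,-1],"delta_rot":[0,0,0],"claw":0},{"xyz":[14,14.7,-1],"delta_rot":[0,0,0],"claw":0},{"xyz":[14,14.7,-1],"delta_rot":[0,0,0],"claw":0}]' 25
python3 - <<'E'
from h import *
from plant import r,optics
s=r.get_state();c=optics.capture("wrist");print(s["time_s"],s["tcp_pos"],s["eef_rot"])
cv2.imwrite("pics/w1.png",c["img"]);np.save("pics/w1.npy",(c,s),allow_pickle=True)
print("bottle px",proj(c,(.481,.102,.04),s),"rim",proj(c,(.516,-.132,.103),s))
rows(s,(.50,-.06,.26))
E
```

```text
time_s: 1.78
tcp_pos: [0.4696, 0.1022, 0.2565]
eef_rot: [-180.0, 0.0, -16.9]
contact_force: [-0.1, -0.4, 0.2]
gripper_width: 0.0875
gripper_force: 0.0
1.775 [0.46963682 0.10218074 0.25648157] [-1.79999688e+02  9.40573835e-03 -1.68752252e+01]
bottle px [320.71691307 200.4560689 ] rim [586.21229124  86.40424688]
xyz [ 2.538  4.879 -0.118] rot [0. 0. 0.]
```

View pics/w1.png

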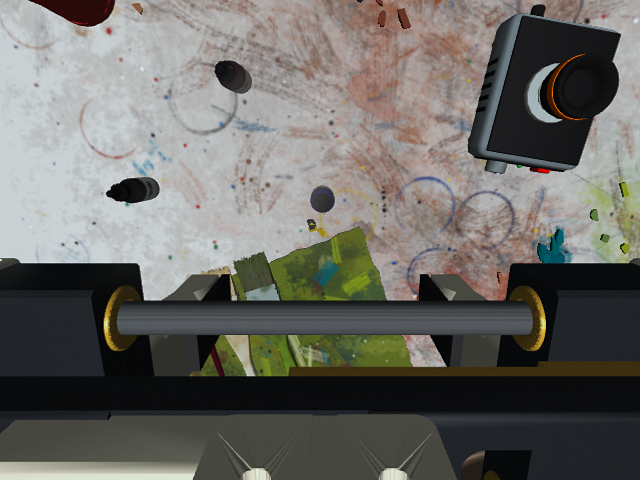

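The bottle is seen nearly end-on at (322,199), and the cradle rim ellipse is centred at about (585,86). Both are within 2 px of the predictions. Next I'll take a second view from above the mixer.

```bash
python3 -m crank '[{"xyz":[2.5,4.9,-0.5],"delta_rot":[0,0,0],"claw":0},{"xyz":[2.5,4.9,-0.5],"delta_rot":[0,0,0],"claw":0},{"xyz":[2.5,4.9,-0.5],"delta_rot":[0,0,0],"claw":0},{"xyz":[2.5,4.9,-0.5],"delta_rot":[0,0,0],"claw":0},{"xyz":[2.5,4.9,-0.5],"delta_rot":[0,0,0],"claw":0},{"xyz":[2.5,4.9,-0.5],"delta_rot":[0,0,0],"claw":0}]'
python3 - <<'E'
from h import *
from plant import r,optics
s=r.get_state();c=optics.capture("wrist")
cv2.imwrite("pics/w2.png",c["img"]);np.save("pics/w2.npy",(c,s),allow_pickle=True)
c1,s1=np.load("pics/w1.npy",allow_pickle=True)
B=[proj(c,(.481,.102,.04),s),proj(c1,(.481,.102,.04),s1)];Q=[proj(c,(.516,-.132,.103),s),proj(c1,(.516,-.132,.103),s1)]
print(B,Q)
hs=[]
for (cc,ss,b) in((c1,s1,B[1]),(c,s,B[0])):
    m=(cc["img"].max(2)<120).astype(np.uint8);ce,st,mk=blob(m,*b.astype(int),36);print(ce,st)
for (cc,ss,q) in((c1,s1,Q[1]),(c,s,Q[0])):
    h=cv2.cvtColor(cc["img"],cv2.COLOR_BGR2HSV)
    m=((h[...,0]>4)&(h[...,0]<22)&(h[...,1]>120)&(h[...,2]>70)).astype(np.uint8)
    q=q.astype(int);w=np.zeros_like(m);w[max(q[1]-60,0):q[1]+60,q[0]-65:q[0]+65]=m[max(q[1]-60,0):q[1]+60,q[0]-65:q[0]+65]
    p=cv2.findNonZero(w);print(len(p),cv2.boundingRect(p),cv2.fitEllipse(cv2.convexHull(p)))
E
```

```text
time_s: 2.58
tcp_pos: [0.4988, -0.0599, 0.2715]
eef_rot: [-180.0, 0.0, -16.8]
contact_force: [-0.6, 0.3, -0.4]
gripper_width: 0.0876
gripper_force: 0.0
[array([191.56033746, 264.24991083]), array([320.71691307, 200.4560689 ])] [array([395.20294625, 179.12869477]), array([586.21229124,  86.40424688])]
[322.07358491 198.9       ] [310 185  25  28 530]
[199.00254323 277.52339776] [ 163  246   64   54 1966]
215 (551, 54, 36, 66) ((580.0428466796875, 86.89446258544922), (59.77176284790039, 67.02226257324219), 28.75961685180664)
131 (367, 150, 44, 55) ((395.5262145996094, 177.4520263671875), (55.958778381347656, 57.745548248291016), 61.97041702270508)
```

View pics/w2.png

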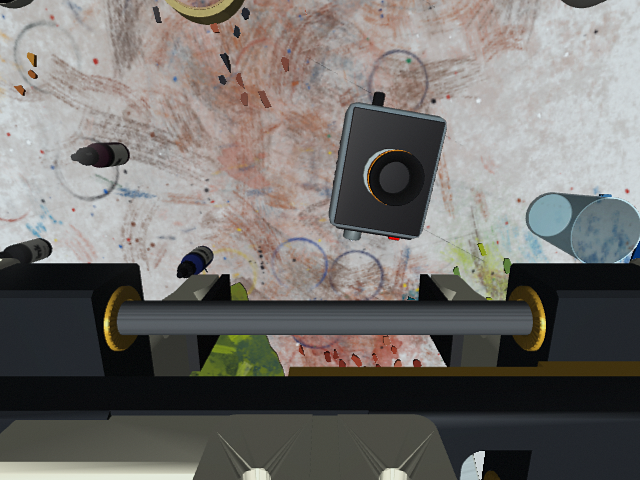

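In the second view the cradle rim is a circle centred at about (396,177.5). The bottle's foot is near (205,253) and its tip near (181,273). Now I'll triangulate.

Run:
```python
from h import *
c1,s1=np.load("pics/w1.npy",allow_pickle=True);c2,s2=np.load("pics/w2.npy",allow_pickle=True)
S=np.load("pics/scene0.npy",allow_pickle=True).item();T=np.load("pics/top0.npy",allow_pickle=True).item()
print("rim w1w2",tri(ray(c1,586,86.5,s1),ray(c2,396,177.5,s2)));print("rim@.103",[plane(c1,586,86.5,.103,s1),plane(c2,396,177.5,.103,s2),plane(T,419,285,.103),plane(S,333.5,312,.103)])
m=(c2["img"].max(2)<120).astype(np.uint8);m[:,212:]=0;m[280:]=0
ce,st,mk=blob(m,195,262,20);vv,uu=np.where(mk);print("w2 blob",ce,st)
print("tip w2 vs scene tip",tri(ray(c2,181,274,s2),ray(S,242.5,237.5)))
print("bottle w1@.056",plane(c1,322.07,198.9,.056,s1)," mid tri S:",tri(ray(S,243.8,257),ray(c1,322.1,198.9,s1))," w2:",tri(ray(c2,*ce,s2),ray(c1,322.1,198.9,s1)))
g=(.481,.103)
rows(s2,(.481,.104,.12),(180,0,-17));rows(s2,(.481,.104,.028))
```

```text
rim w1w2 (array([ 0.51630703, -0.1335597 ,  0.10027022]), [np.float64(0.0004999683641938786), np.float64(0.0004999683641938354)])
rim@.103 [array([ 0.5159773 , -0.13182889,  0.103     ]), array([ 0.51719329, -0.13303166,  0.103     ]), array([ 0.51633207, -0.13025447,  0.103     ]), array([ 0.51377118, -0.13861122,  0.103     ])]
w2 blob [195.31108597 263.88235294] [177 246  35  34 884]
tip w2 vs scene tip (array([0.4827071 , 0.09769706, 0.08051454]), [np.float64(0.00034231484697164736), np.float64(0.0003423148469717086)])
bottle w1@.056 [0.48437882 0.09938773 0.056     ]  mid tri S: (array([0.48132336, 0.1004394 , 0.03433851]), [np.float64(2.609561379395551e-05), np.float64(2.609561379380234e-05)])  w2: (array([0.48027637, 0.1001941 , 0.03499179]), [np.float64(0.0011690419554659629), np.float64(0.0011690419554660437)])
xyz [-2.15  -5.057  5.051] rot [-0.01  0.01  0.15]
xyz [-2.15  -5.057  8.118] rot [0. 0. 0.]
```

```bash
python3 -m crank '[{"xyz":[-2.04,-4.94,3],"delta_rot":[0,0,0],"claw":0},{"xyz":[-2.04,-4.94,4],"delta_rot":[0,0,0],"claw":0},{"xyz":[-2.04,-4.94,4.6],"delta_rot":[0,0,0],"claw":0},{"xyz":[-2.04,-4.94,5],"delta_rot":[0,0,0],"claw":0},{"xyz":[-2.04,-4.94,5],"delta_rot":[0,0,0],"claw":0},{"xyz":[-2.04,-4.94,5.8],"delta_rot":[0,0,0],"claw":0},{"xyz":[-2.04,-4.94,6.6],"delta_rot":[0,0,0],"claw":0},{"xyz":[-2.04,-4.94,7.4],"delta_rot":[0,0,0],"claw":0},{"xyz":[-2.04,-4.94,8.0],"delta_rot":[0,0,0],"claw":0},{"xyz":[-2.04,-4.94,8.15],"delta_rot":[0,0,0],"claw":0},{"xyz":[-2.04,-4.94,8.15],"delta_rot":[0,0,0],"claw":0}]'
python3 - <<'E'
from h import *
from plant import r,optics
c=optics.capture("wrist");d=optics.capture("scene")
cv2.imwrite("pics/g1.png",np.hstack([cv2.resize(c["img"],(400,300)),cv2.resize(d["img"][140:380,120:440],(400,300))]))
E
```

```text
time_s: 4.0
tcp_pos: [0.4842, 0.0987, 0.028]
eef_rot: [-180.0, -0.1, -16.9]
contact_force: [0.4, -0.4, 0.4]
gripper_width: 0.0874
gripper_force: 0.0
```

View pics/g1.png

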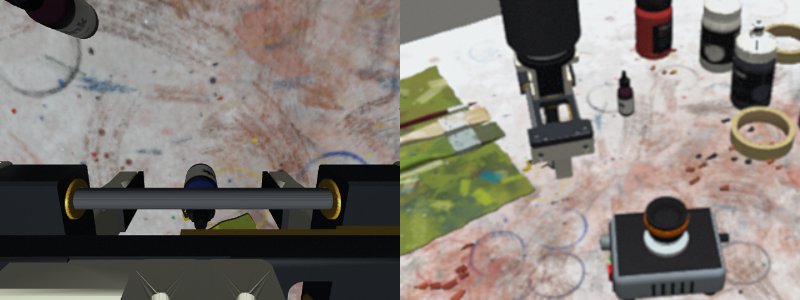

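The bottle stands upright between the open fingers, centred on the gripper axis (about 201 of 203 in the half-size wrist image). Closing the fingers now.

```bash
python3 -m crank '[{"xyz":[0,0,0],"delta_rot":[0,0,0],"claw":1},{"xyz":[0,0,0],"delta_rot":[0,0,0],"claw":1},{"xyz":[0,0,0],"delta_rot":[0,0,0],"claw":1},{"xyz":[0,0,0],"delta_rot":[0,0,0],"claw":1},{"xyz":[0,0,0],"delta_rot":[0,0,0],"claw":1},{"xyz":[0,0,0],"delta_rot":[0,0,0],"claw":1},{"xyz":[0,0,0],"delta_rot":[0,0,0],"claw":1},{"xyz":[0,0,0],"delta_rot":[0,0,0],"claw":1}]' 30
```

```text
time_s: 5.1
tcp_pos: [0.4835, 0.0985, 0.027]
eef_rot: [180.0, 0.0, -16.9]
contact_force: [0.3, 0.5, -0.2]
gripper_width: 0.0239
gripper_force: 29.7
```

```bash
python3 -m crank '[{"xyz":[0,0,-0.8],"delta_rot":[0,0,0],"claw":1},{"xyz":[0,0,-2],"delta_rot":[0,0,0],"claw":1},{"xyz":[0,0,-3.4],"delta_rot":[0,0,0],"claw":1},{"xyz":[0,0,-4.8],"delta_rot":[0,0,0],"claw":1},{"xyz":[0,0,-5.5],"delta_rot":[0,0,0],"claw":1},{"xyz":[0.4,0.9,-5.5],"delta_rot":[0,0,0],"claw":1},{"xyz":[1.0,2.2,-5.5],"delta_rot":[0,0,0],"claw":1},{"xyz":[1.6,3.5,-5.5],"delta_rot":[0,0,0],"claw":1},{"xyz":[2.2,4.8,-5.5],"delta_rot":[0,0,0],"claw":1},{"xyz":[2.8,6.1,-5.5],"delta_rot":[0,0,0],"claw":1},{"xyz":[3.15,6.8,-5.5],"delta_rot":[0,0,0],"claw":1},{"xyz":[3.28,7.05,-5.5],"delta_rot":[0,0,0],"claw":1},{"xyz":[3.28,7.05,-5.5],"delta_rot":[0,0,0],"claw":1},{"xyz":[3.28,7.05,-5.5],"delta_rot":[0,0,0],"claw":1}]'
python3 - <<'E'
from h import *
from plant import r,optics
s=r.get_state();c=optics.capture("wrist");d=optics.capture("scene")
np.save("pics/a.npy",(c,d,s),allow_pickle=True)
print(s["tcp_pos"],s["gripper_width"],"foot pred scene",proj(d,s["tcp_pos"]-[0,0,.027]),"rim",proj(d,(.5165,-.1325,.103)))
cv2.imwrite("pics/a1.png",np.hstack([cv2.resize(c["img"],(400,300)),cv2.resize(d["img"][210:390,240:420],(400,400))[50:350]]))
E
```

```text
time_s: 6.85
tcp_pos: [0.5159, -0.1318, 0.192]
eef_rot: [-180.0, 0.0, -16.9]
contact_force: [-0.2, -0.3, -0.7]
gripper_width: 0.0242
gripper_force: 29.7
[ 0.51589781 -0.13179071  0.19204641] 0.02420098472370052 foot pred scene [332.5756108  277.16462787] rim [332.81365425 308.43257864]
```

View pics/a1.png

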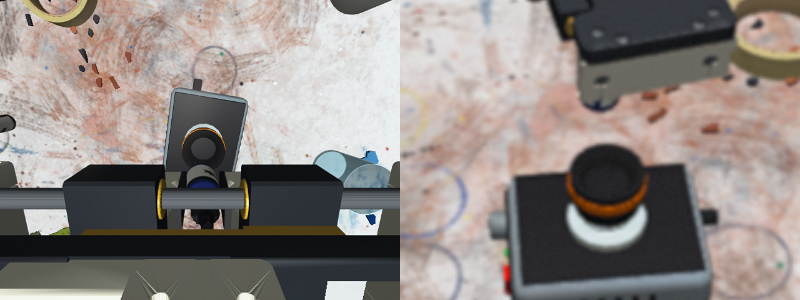

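The bottle is held upright above the cradle. In the wrist view the rim is at about (327,237) full-size. The scene view partly hides the foot behind a finger, so I'll zoom in on both.

Run:
```python
from h import *
c,d,s=np.load("pics/a.npy",allow_pickle=True)
print("wrist pred rim",proj(c,(.5165,-.1325,.103),s),"foot",proj(c,s["tcp_pos"]-[0,0,.027],s))
a=cv2.resize(c["img"][180:330,260:400],None,fx=2.8,fy=2.8,interpolation=2);a=np.pad(a,((0,180),(0,0),(0,0)))
b=cv2.resize(d["img"][255:355,290:380],None,fx=4.4,fy=4.4,interpolation=2)
h=max(a.shape[0],b.shape[0]);f=lambda x:np.pad(x,((0,h-x.shape[0]),(0,0),(0,0)))
v=np.hstack([f(a),f(b)])[:440];v=np.clip(v.astype(float)*1.5,0,255).astype(np.uint8);print(v.shape);cv2.imwrite("pics/a2.png",v)
```

```text
wrist pred rim [324.10354364 241.94498246] foot [323.05116124 273.22729   ]
(440, 788, 3)
```

View pics/a2.png

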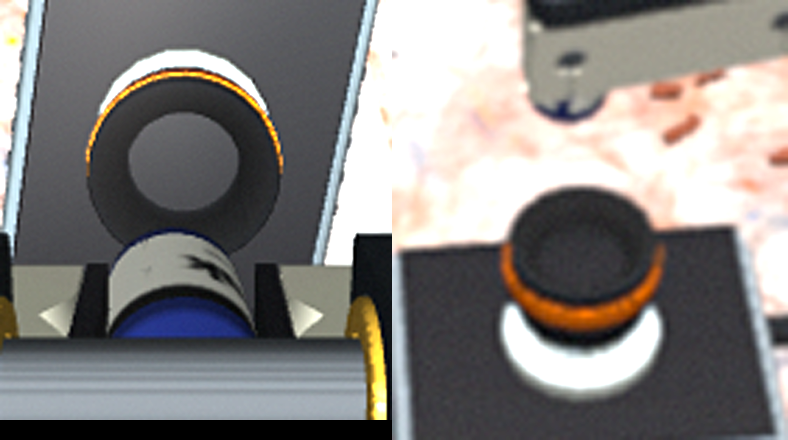

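Run:
```python
from h import *
c,d,s=np.load("pics/a.npy",allow_pickle=True)
M=R.from_euler("xyz",s["eef_rot"],degrees=True)
def edge(cam,p,rad,ss=None):
    t=np.radians(np.arange(0,360,5));return np.array([proj(cam,p+np.array([rad*np.cos(a),rad*np.sin(a),0]),ss) for a in t])
for n,cam,ss in(("wrist",c,s),("scene",d,None)):
    for lab,p,rad in(("foot",s["tcp_pos"]-[0,0,.027],.0125),("rim",np.array([.5165,-.1325,.103]),.025),("floor",np.array([.5165,-.1325,.095]),.0148)):
        e=edge(cam,p,rad,ss);print(n,lab,"u",e[:,0].min().round(1),e[:,0].max().round(1),"v",e[:,1].min().round(1),e[:,1].max().round(1))
    for ax in range(2):
        for lab,p in(("foot",s["tcp_pos"]-[0,0,.027]),("rim",np.array([.5165,-.1325,.103]))):
            print(n,lab,"px/mm tool","xy"[ax],(proj(cam,p+M.apply(np.eye(3)[ax])*.001,ss)-proj(cam,p,ss)).round(2))
```

```text
wrist foot u 300.1 346.1 v 251.2 294.6
wrist rim u 288.8 359.4 v 207.0 275.2
wrist floor u 303.8 344.4 v 219.2 258.4
wrist foot px/mm tool x [-0.   -1.74]
wrist rim px/mm tool x [-0.   -1.36]
wrist foot px/mm tool y [ 1.84 -0.  ]
wrist rim px/mm tool y [ 1.41 -0.  ]
scene foot u 323.3 341.9 v 270.6 283.9
scene rim u 315.1 350.5 v 295.4 322.1
scene floor u 322.4 343.2 v 304.4 320.2
scene foot px/mm tool x [ 0.72 -0.14]
scene rim px/mm tool x [ 0.68 -0.14]
scene foot px/mm tool y [0.2  0.51]
scene rim px/mm tool y [0.19 0.52]
```

Measured against the prediction, the foot sits about 5–6 mm toward tool −x of the cradle axis, and both the wrist and scene views show this. I'll correct that, lower to just above the rim and look again.

```bash
python3 -m crank '[{"xyz":[0.18,0.02,0.3],"delta_rot":[0,0,0],"claw":1},{"xyz":[0.18,0.02,0.7],"delta_rot":[0,0,0],"claw":1},{"xyz":[0.18,0.02,1.1],"delta_rot":[0,0,0],"claw":1},{"xyz":[0.18,0.02,1.5],"delta_rot":[0,0,0],"claw":1},{"xyz":[0.18,0.02,1.7],"delta_rot":[0,0,0],"claw":1},{"xyz":[0.18,0.02,1.7],"delta_rot":[0,0,0],"claw":1},{"xyz":[0.18,0.02,1.7],"delta_rot":[0,0,0],"claw":1}]'
python3 - <<'E'
from h import *
from plant import r,optics
s=r.get_state();c=optics.capture("wrist");d=optics.capture("scene")
np.save("pics/b.npy",(c,d,s),allow_pickle=True)
print(s["tcp_pos"],s["contact_force"])
for n,cam,ss in(("wrist",c,s),("scene",d,None)):
    for lab,p,rad in(("foot",s["tcp_pos"]-[0,0,.027],.0125),("rim",np.array([.5165,-.1325,.103]),.0233)):
        e=np.array([proj(cam,p+rad*np.array([np.cos(a),np.sin(a),0]),ss) for a in np.linspace(0,6.28,90)]);print(n,lab,e.min(0).round(1),e.max(0).round(1))
a=cv2.resize(c["img"][180:330,260:400],None,fx=2.8,fy=2.8,interpolation=2)
b=cv2.resize(d["img"][255:355,290:380],None,fx=4.2,fy=4.2,interpolation=2)
v=np.clip(np.hstack([a,b]).astype(float)*1.5,0,255).astype(np.uint8);print(v.shape);cv2.imwrite("pics/b.png",v)
E
```

```text
time_s: 7.82
tcp_pos: [0.5213, -0.1347, 0.1414]
eef_rot: [-180.0, -0.0, -16.9]
contact_force: [0.2, -0.2, -0.5]
gripper_width: 0.024
gripper_force: 29.7
[ 0.52128403 -0.1346791   0.14142621] [ 0.15903459 -0.15625794 -0.48773325]
wrist foot [300.  251.2] [346.1 294.6]
wrist rim [281.6 235.8] [362.3 312. ]
scene foot [327.7 296. ] [345.5 309.3]
scene rim [316.3 296.3] [349.3 321.2]
(420, 770, 3)
```

View pics/b.png

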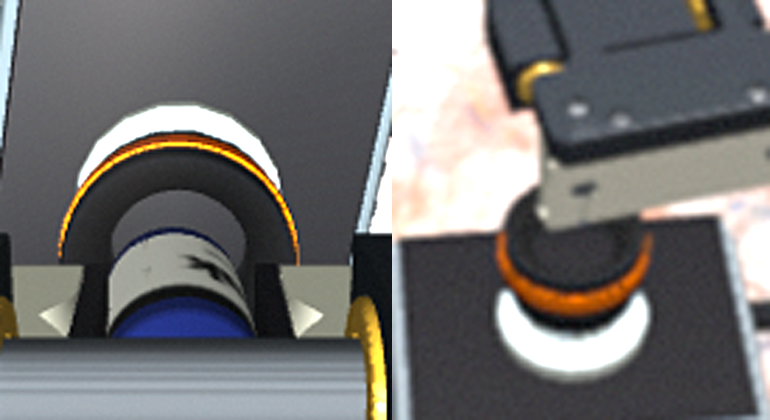

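In the wrist view the foot (180,230) and the rim (centre column 180) line up sideways. In the scene view the foot is dark against the black ring, so I'll check for it by colour.

Run:
```python
from h import *
c,d,s=np.load("pics/b.npy",allow_pickle=True)
i=d["img"].astype(int);bl=((i[...,0]-i[...,2]>12)&(i[...,0]-i[...,1]>8)).astype(np.uint8)
ys,xs=np.where(bl[285:322,315:355]);print(len(xs),xs.min()+315,xs.max()+315,ys.min()+285,ys.max()+285)
for v in range(300,318,2):print(v,(i[v,318:350:1,0]-i[v,318:350:1,2]).tolist())
```

```text
Traceback (most recent call last):
ValueError: zero-size array to reduction operation minimum which has no identity
```

Run:
```python
from h import *
for f,us,v0 in(("a",(323,327,330,334,338),262),("b",(328,332,335,339,342),287)):
    d=np.load(f"pics/{f}.npy",allow_pickle=True)[1]["img"]
    for u in us:print(f,u,v0,[tuple(map(int,p)) for p in d[v0:v0+25,u]])
```

```text
a 323 262 [(100, 109, 111), (95, 104, 106), (97, 106, 106), (96, 104, 108), (96, 105, 106), (96, 104, 107), (98, 107, 107), (95, 104, 107), (96, 105, 107), (96, 105, 107), (97, 105, 106), (98, 106, 108), (96, 105, 106), (96, 103, 107), (96, 105, 107), (94, 103, 104), (84, 86, 86), (68, 60, 64), (90, 88, 108), (131, 137, 171), (154, 165, 200), (159, 169, 202), (159, 169, 198), (160, 171, 196), (159, 169, 193)]
a 327 262 [(84, 92, 93), (98, 105, 107), (97, 106, 108), (98, 106, 108), (97, 106, 108), (92, 99, 100), (79, 87, 87), (77, 82, 83), (89, 96, 98), (104, 114, 117), (99, 106, 109), (97, 105, 107), (96, 105, 107), (96, 104, 107), (95, 105, 107), (91, 95, 97), (80, 76, 76), (71, 62, 61), (57, 38, 34), (55, 36, 39), (90, 88, 104), (135, 142, 168), (159, 169, 197), (164, 173, 201), (167, 176, 199)]
a 330 262 [(95, 103, 106), (98, 107, 109), (96, 106, 108), (96, 104, 104), (85, 90, 90), (59, 57, 55), (43, 41, 37), (46, 46, 44), (84, 86, 86), (107, 114, 114), (96, 104, 106), (90, 97, 98), (91, 99, 99), (89, 96, 97), (87, 91, 91), (85, 84, 84), (82, 75, 77), (85, 82, 81), (71, 65, 62), (
[... 2132 characters left out ...]
(26, 22, 20), (34, 34, 33), (67, 71, 73), (94, 102, 104), (99, 108, 110), (98, 108, 110), (96, 106, 106), (94, 102, 104), (89, 96, 97), (92, 100, 102), (96, 106, 108), (99, 107, 109), (96, 105, 107), (99, 106, 109), (99, 107, 109), (87, 96, 98), (68, 73, 75), (35, 36, 36), (34, 32, 32), (37, 34, 33), (40, 38, 39)]
b 342 287 [(44, 38, 37), (26, 24, 23), (24, 22, 19), (26, 24, 23), (28, 25, 23), (52, 55, 56), (79, 87, 87), (95, 103, 105), (98, 106, 107), (97, 105, 108), (96, 105, 106), (97, 104, 107), (98, 107, 107), (97, 105, 107), (97, 106, 108), (96, 104, 107), (96, 105, 107), (97, 106, 109), (96, 105, 107), (83, 91, 93), (43, 46, 48), (25, 25, 26), (24, 23, 25), (29, 28, 27), (32, 32, 32)]
```

```bash
python3 -m crank '[{"xyz":[0.03,0,0.1],"delta_rot":[0,0,0],"claw":1},{"xyz":[0.03,0,0.2],"delta_rot":[0,0,0],"claw":1},{"xyz":[0.03,0,0.3],"delta_rot":[0,0,0],"claw":1},{"xyz":[0.03,0,0.4],"delta_rot":[0,0,0],"claw":1},{"xyz":[0.03,0,0.5],"delta_rot":[0,0,0],"claw":1},{"xyz":[0.03,0,0.6],"delta_rot":[0,0,0],"claw":1},{"xyz":[0.03,0,0.7],"delta_rot":[0,0,0],"claw":1},{"xyz":[0.03,0,0.8],"delta_rot":[0,0,0],"claw":1},{"xyz":[0.03,0,0.8],"delta_rot":[0,0,0],"claw":1},{"xyz":[0.03,0,0.8],"delta_rot":[0,0,0],"claw":1}]' 40
python3 - <<'E'
from plant import r
s=r.get_state();print(s["contact_force"],s["moment"],s["tcp_pos"])
E
```

```text
time_s: 9.18
tcp_pos: [0.522, -0.1349, 0.1171]
eef_rot: [-180.0, -0.0, -16.9]
contact_force: [0.3, 0.9, 0.1]
gripper_width: 0.0234
gripper_force: 39.6
[0.25995034 0.86108877 0.06049979] [ 9.78273339e-03 -4.47013267e-03  5.28346408e-05] [ 0.52195311 -0.1349028   0.11712567]
```

No contact force with the foot inside the mouth. Pressing on gently.

```bash
python3 -m crank '[{"xyz":[0,0,0.05],"delta_rot":[0,0,0],"claw":1},{"xyz":[0,0,0.1],"delta_rot":[0,0,0],"claw":1},{"xyz":[0,0,0.15],"delta_rot":[0,0,0],"claw":1},{"xyz":[0,0,0.2],"delta_rot":[0,0,0],"claw":1},{"xyz":[0,0,0.25],"delta_rot":[0,0,0],"claw":1},{"xyz":[0,0,0.3],"delta_rot":[0,0,0],"claw":1},{"xyz":[0,0,0.3],"delta_rot":[0,0,0],"claw":1},{"xyz":[0,0,0.3],"delta_rot":[0,0,0],"claw":1},{"xyz":[0,0,0.3],"delta_rot":[0,0,0],"claw":1}]'
```

```text
time_s: 10.3
tcp_pos: [0.522, -0.1349, 0.1082]
eef_rot: [-180.0, -0.0, -16.9]
contact_force: [-1.5, 0.3, 3.9]
gripper_width: 0.0236
gripper_force: 39.7
```

```bash
python3 -m crank '[{"xyz":[0,0,0.05],"delta_rot":[0,0,0],"claw":1},{"xyz":[0,0,0.1],"delta_rot":[0,0,0],"claw":1},{"xyz":[0,0,0.15],"delta_rot":[0,0,0],"claw":1},{"xyz":[0,0,0.2],"delta_rot":[0,0,0],"claw":1},{"xyz":[0,0,0.24],"delta_rot":[0,0,0],"claw":1},{"xyz":[0,0,0.27],"delta_rot":[0,0,0],"claw":1},{"xyz":[0,0,0.3],"delta_rot":[0,0,0],"claw":1},{"xyz":[0,0,0.3],"delta_rot":[0,0,0],"claw":1},{"xyz":[0,0,0.3],"delta_rot":[0,0,0],"claw":1}]'
```

```text
time_s: 11.42
tcp_pos: [0.5221, -0.135, 0.0993]
eef_rot: [180.0, -0.0, -16.9]
contact_force: [-0.8, -0.3, 7.7]
gripper_width: 0.0235
gripper_force: 39.7
```

```bash
python3 -m crank '[{"xyz":[0,0,0.02],"delta_rot":[0,0,0],"claw":1},{"xyz":[0,0,0.04],"delta_rot":[0,0,0],"claw":1},{"xyz":[0,0,0.06],"delta_rot":[0,0,0],"claw":1},{"xyz":[0,0,0.06],"delta_rot":[0,0,0],"claw":1},{"xyz":[0,0,0.06],"delta_rot":[0,0,0],"claw":1}]'
```

```text
time_s: 12.05
tcp_pos: [0.5222, -0.135, 0.0979]
eef_rot: [180.0, -0.1, -16.9]
contact_force: [-2.6, 0.9, 9.2]
gripper_width: 0.0238
gripper_force: 39.8
```

```bash
python3 -m crank '[{"xyz":[0,0,0.02],"delta_rot":[0,0,0],"claw":1},{"xyz":[0,0,0.03],"delta_rot":[0,0,0],"claw":1},{"xyz":[0,0,0.03],"delta_rot":[0,0,0],"claw":1},{"xyz":[0,0,0.03],"delta_rot":[0,0,0],"claw":1},{"xyz":[0,0,0.03],"delta_rot":[0,0,0],"claw":1}]'
python3 - <<'E'
from h import *
from plant import optics
c=optics.capture("wrist");d=optics.capture("scene")
a=cv2.resize(c["img"][180:330,260:400],None,fx=2.8,fy=2.8,interpolation=2)
b=cv2.resize(d["img"][255:355,290:380],None,fx=4.2,fy=4.2,interpolation=2)
cv2.imwrite("pics/f.png",np.clip(np.hstack([a,b]).astype(float)*1.7,0,255).astype(np.uint8))
E
```

```text
time_s: 12.68
tcp_pos: [0.5226, -0.1351, 0.0978]
eef_rot: [180.0, -0.1, -16.9]
contact_force: [-3.1, 1.2, 16.1]
gripper_width: 0.0235
gripper_force: 39.8
```

View pics/f.png

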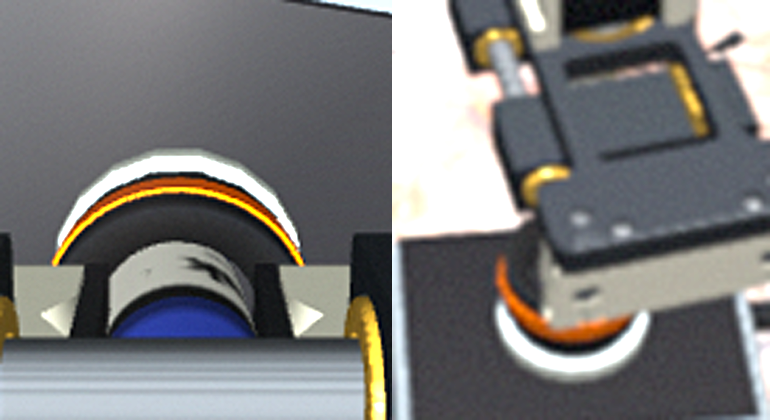

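The foot is inside the ring and the bottle hasn't shifted in the grip: the label is at the same pixels, about (180,240–300). The force rose to 16 N with no further travel, so the cradle is on its stop. Holding here.

```bash
H='see rows'; python3 -m crank '[{"xyz":[0,0,0],"delta_rot":[0,0,0],"claw":1},{"xyz":[0,0,0],"delta_rot":[0,0,0],"claw":1},{"xyz":[0,0,0],"delta_rot":[0,0,0],"claw":1},{"xyz":[0,0,0],"delta_rot":[0,0,0],"claw":1},{"xyz":[0,0,0],"delta_rot":[0,0,0],"claw":1},{"xyz":[0,0,0],"delta_rot":[0,0,0],"claw":1},{"xyz":[0,0,0],"delta_rot":[0,0,0],"claw":1},{"xyz":[0,0,0],"delta_rot":[0,0,0],"claw":1},{"xyz":[0,0,0],"delta_rot":[0,0,0],"claw":1},{"xyz":[0,0,0],"delta_rot":[0,0,0],"claw":1},{"xyz":[0,0,0],"delta_rot":[0,0,0],"claw":1},{"xyz":[0,0,0],"delta_rot":[0,0,0],"claw":1},{"xyz":[0,0,0],"delta_rot":[0,0,0],"claw":1},{"xyz":[0,0,0],"delta_rot":[0,0,0],"claw":1},{"xyz":[0,0,0],"delta_rot":[0,0,0],"claw":1},{"xyz":[0,0,0],"delta_rot":[0,0,0],"claw":1},{"xyz":[0,0,0],"delta_rot":[0,0,0],"claw":1},{"xyz":[0,0,0],"delta_rot":[0,0,0],"claw":1},{"xyz":[0,0,0],"delta_rot":[0,0,0],"claw":1},{"xyz":[0,0,0],"delta_rot":[0,0,0],"claw":1}]' && python3 -m crank '[{"xyz":[0,0,0],"delta_rot":[0,0,0],"claw":1},{"xyz":[0,0,0],"delta_rot":[0,0,0],"claw":1},{"xyz":[0,0,0],"delta_rot":[0,0,0],"claw":1},{"xyz":[0,0,0],"delta_rot":[0,0,0],"claw":1},{"xyz":[0,0,0],"delta_rot":[0,0,0],"claw":1},{"xyz":[0,0,0],"delta_rot":[0,0,0],"claw":1}]'
```

```text
time_s: 15.28
tcp_pos: [0.5226, -0.1351, 0.0978]
eef_rot: [180.0, -0.1, -16.9]
contact_force: [-3.6, 1.1, 16.0]
gripper_width: 0.0237
gripper_force: 39.8
time_s: 16.02
tcp_pos: [0.5226, -0.1351, 0.0978]
eef_rot: [180.0, -0.1, -16.9]
contact_force: [-4.3, 1.8, 16.7]
gripper_width: 0.0238
gripper_force: 39.8
```

```bash
python3 -c "
from plant import job
print(job.close_job())"
```

```text
the job is handed in; nothing more can be done
None
```

I set the blue ink bottle in the cradle, pressed it down to the stop (about 16 N) and held it there for over 3 s; I handed the job in at about 16 s with the gripper still holding it down, and the hand-in gave no verdict.

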